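# Take a seedling pot off its nested stack for the drip display

## Task

Take the top terracotta-coloured pot off its nested stack: it clings a little, so pull it straight up until it is clear of the pots below. Then stand it upright in the blue saucer on the wooden display block, setting it down before letting go rather than dropping it, and leave the top green pot where it is.

Things in the scene. Friction and masses are not known exactly. Their poses are not given: they have to be found in the camera images.
- terra_pot: Loose top pot of the terracotta stack: open round plastic pot 74 mm high, 35-70 g. Origin: centre of underside, z up. Its top 32 mm is a straight collar, 60 mm diameter, 3 mm wall; below that the body tapers from 51 to 42 mm. Nested, only the collar shows; right under it is the equal collar of the next pot: grip above the joint, 42 mm above origin. 4-8 N frees it in the first 20 mm of lift.
- terra_stack: The two lower terracotta pots, fixed upright on the counter. Origin: centre of underside at counter height, z up. Rim 106 mm up, 60 mm across; the loose pot's collar rests on it, its underside 64 mm and its rim 138 mm above this origin. Equal stacks in green and in black stand elsewhere, 110 mm or more away between centres.
- saucer_floor (a point): Centre of the inner floor of a fixed round blue saucer on a square light-wood block (110 by 110 by 30 mm). The floor is level, 34 mm above the counter and 84 mm across; the saucer's wall rises 10 mm above it, 100 mm across outside. z up.
- green_pot: The loose top pot of the green stack, same shape, size and origin as the terracotta one, nested in the same way; to be left alone.
Mind the look-alikes: they are no part of the job. Of the things that look like the part that bears saucer_floor, take the one that is farthest to the robot's right at the start.

How it is judged (in metres and radians):
On the way, in this order (a step that is already met when the one before it is completed fails the run):
1. the terracotta pot has been lifted straight up clear of its stack: its underside above the rim of the pots below, still within 30 mm of over them and within 15 degrees of upright (z of terra_pot in the frame of terra_stack above 0.106 m and horizontal distance between terra_pot and terra_stack below 0.03 m and angle between terra_pot's own z axis and vertical below 0.26 rad), for 0.05 s.
2. the pot has been lowered into the saucer while still held: its underside within 10 mm of the saucer's floor and the fingers on it (z of terra_pot in the frame of saucer_floor below 0.01 m and horizontal distance between terra_pot and saucer_floor below 0.024 m and contact force between the fingers and terra_pot above 0.5 N), for 0.05 s.
At the end, for the whole second after the job is handed in: The terracotta pot stands at rest and released in the saucer, its underside flat on the floor (within 4 mm) and its axis within 24 mm of the saucer's centre, upright within 7 degrees; the top green pot is within 15 mm of where it was (horizontal distance between terra_pot and saucer_floor below 0.024 m and z of terra_pot in the frame of saucer_floor between -0.004 and 0.004 m and angle between terra_pot's own z axis and vertical below 0.12 rad and linear speed of terra_pot below 0.02 m/s and contact force between the fingers and terra_pot below 0.1 N and distance of green_pot from where it was at the start of the episode below 0.015 m); the robot touches nothing.
It fails at once if the top green pot is disturbed (moved more than 15 mm) (distance of green_pot from where it was at the start of the episode above 0.015 m).
It also fails if it takes over 38 s, if anything falls off the work surface, if the arm or the gripper's body presses on something with over 40 N, if the wrist force passes 120 N, or if a joint passes its speed limit or range.

## Robot

A 6-joint arm with a two-finger parallel gripper is mounted at the origin on the work surface. World frame = base frame: x ahead of the robot, y to its left, z up, the work surface at z = 0. Lengths are in mm, angles in degrees, forces in N, time in s.
With the tool pointing down it reaches from about 350 to 850 mm from the base axis. Payload 8.1 kg.
Tool frame: the origin (TCP) lies at the very end of the fingers, on their centre line; the grasp point (between the pads) lies 19 mm behind it (pinch_z is the z of the grasp point in the tool frame, in mm); z points along the fingers, y is the direction in which the jaws open and shut (so a half turn about z gives the same grasp; the last joint's range is limited). The gripper opens to 85 mm and grips with 20 to 120 N. Pads are 22 mm wide; open, the fingers measure 114 mm over their backs; the gripper's body (76 mm by 85 mm) begins 54 mm behind the grasp point. The pads swing forward as they close: fully open they stand 13 mm farther back than shut.
Start: joints at [-74.966, 7.471, 85.268, -0, 87.261, -4.893], TCP at [204.518, -564.072, 231.292] pointing down, gripper open.
Joint ranges: [-169.43, 169.43], [-51.17, 129.36], [1.28, 143.12], [-76.62, 256.62], [0, 156.53], [-152.29, 152.29]. Speed limits (degrees/s): [136.94, 136.94, 159.86, 180, 180, 180].

## Interface

Orientations are given as [roll, pitch, yaw] about the fixed x, y, z axes, in that order (R = Rz(yaw) Ry(pitch) Rx(roll)).
In Python, from bench import * gives the robot as it stands.
- The arm moves only by the shell command python3 -m creep 'ROWS' [FORCE]. ROWS is a JSON object of lists of equal length, an entry for each row: "translation": the shift along the tool's x, y, z in mm, a list of three; "rotation": the turn, a rotation vector about the tool's x, y, z in rad, a list of three; "claw": the finger opening in mm, from 0 to 85.4. In form: {"translation": [[dx, dy, dz], ...], "rotation": [[ax, ay, az], ...], "claw": [claw, ...]}. A call has 1 to 10 rows; each row shifts and turns the commanded pose from where the row before left it, along the tool's axes as they then stand; what a row does not reach is not made up. A row lasts 1/10 s, in which the tool goes at most 50 mm and 8.59 degrees, less where a joint would pass 70% of its speed; a pose out of reach is approached as far as the arm can. A call is refused whole if a number of a shift passes 50 or a number of a turn 0.15, either way. A call with a gripper value outside its range is refused whole. The fingers move at their own pace and stop on an object; FORCE is the grip in N (left out, the last holds). Time passes only in rows, so rows that do not move let the fingers close. It gives the time, the measured TCP pose, the force and the opening at its end, in the units of the state.
- sense(): the state, without advancing time (a new reading comes with each control period).
- snapshot(name): name is "side" or "top"; returns a dict with "frame" (400x640x3 uint8, red, green, blue), "intrinsics" (3x3 intrinsics, pixels), "dist" ([k1, k2, p1, p2, k3] as OpenCV has them; the pictures are not rectified), "extrinsics" (4x4, takes a point from camera to world coordinates). Camera axes: x right, y up, looking along -z (the intrinsics and any distortion apply to the point x, -y, -z); pixel columns grow to the right and rows downward; lengths in mm; the calibration is good to about 2 mm. A picture is of the moment at which its call begins. There is no depth.
- hand_in(): hands the job in, once; it reports no verdict.
The state is a dict: "time": time; "joint_pos": joint angles; "qd": joint speeds; "joint_efforts": joint torques, N m; "tool_pos": TCP position; "tcp_rot": TCP orientation; "ft_force": force on the tool from outside, world axes, zero at the start; "wrist_torque": the same for the moment, N m; "finger_gap": finger opening in mm.
Only numpy, scipy, OpenCV 4.12 (cv2) and the standard library are available. Lean on these libraries where they do the work, as an engineer would, in place of code of your own. Each camera call takes 0.05 s, during which the arm holds its last target.

## Working session

There is one attempt and no reset: what is moved stays moved. The work goes in short steps, Python scripts to look and compute and a shell command to move; the robot and the scene stay as the last step left them, time stands still between calls to the robot, and variables do not carry over. Pictures are saved under pics/ and viewed, and the job is handed in when it is done.

```bash
mkdir -p pics; python3 - <<'E'
from bench import *
import cv2
for n in("side","top"):
    s=snapshot(n); cv2.imwrite(f"pics/{n}0.png",s["frame"][:,:,::-1]); print(n,s["intrinsics"],s["dist"],s["extrinsics"])
print(sense())
E
```

```text
side [[448.63302627   0.         329.7797951 ]
 [  0.         448.63302627 203.55846927]
 [  0.           0.           1.        ]] [-0.05265747  0.          0.          0.          0.        ] [[-7.28189547e-01  4.38316374e-01 -5.26895378e-01  1.08958764e+02]
 [-6.85107821e-01 -4.44019121e-01  5.77472332e-01  4.62267937e+02]
 [ 1.91639564e-02  7.81489460e-01  6.23624059e-01  5.56454847e+02]
 [ 0.00000000e+00  0.00000000e+00  0.00000000e+00  1.00000000e+00]]
top [[387.28700807   0.         319.03487555]
 [  0.         387.28700807 203.56193705]
 [  0.           0.           1.        ]] [-0.04217748  0.          0.          0.          0.        ] [[ 2.87111229e-02  9.83384217e-01 -1.79251650e-01  3.65409457e+02]
 [-9.98853039e-01  3.50991999e-02  3.25676604e-02  2.32329305e+01]
 [ 3.83181127e-02  1.78111001e-01  9.83264051e-01  7.80873988e+02]
 [ 0.00000000e+00  0.00000000e+00  0.00000000e+00  1.00000000e+00]]
{'time': 0.1, 'joint_pos': array([-7.49656909e+01,  7.50930402e+00,  8.53229585e+01, -1.08707012e-05,
        8.72634924e+01, -4.89371533e+00]), 'qd': array([-0.06998938, -0.07722082, -0.1558621 , -0.01319552,  0.05665908,
       -0.03306959]), 'joint_efforts': array([ 8.21467329e-04, -5.70952678e+01, -5.01941335e+01, -1.73095332e-04,
        8.12761893e-03, -5.42389301e-06]), 'tool_pos': array([ 204.38732415, -563.58063575,  230.36552665]), 'tcp_rot': array([-1.79904593e+02, -8.15780888e-03,  1.99280181e+01]), 'ft_force': array([-0.1208716 , -1.07737459, -0.32565294]), 'wrist_torque': array([ 0.02656232,  0.01475356, -0.0189671 ]), 'finger_gap': 85.76685687034933}
```

View pics/side0.png

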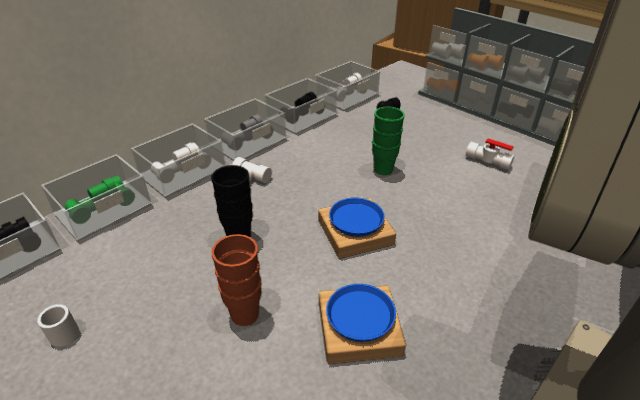

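View pics/top0.png

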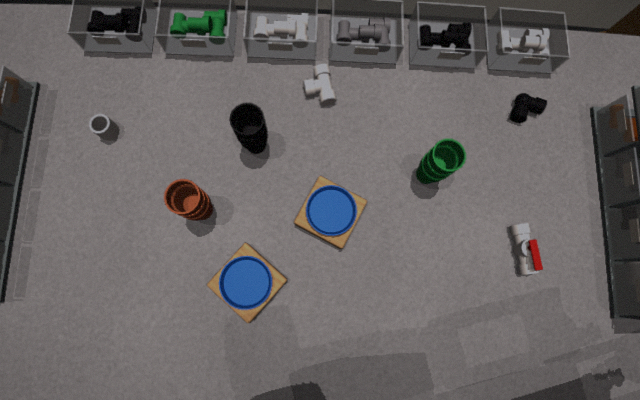

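In the top view, right in the image is the robot's right (−y). There are two saucer blocks, at top (331,211) / side (358,217) and top (246,282) / side (362,313). The first is farther right, so it fits. The terracotta pot is at top (185,198) / side (237,252). I'll confirm both in enlarged crops.

```bash
python3 - <<'E'
import cv2,numpy as np
t=cv2.imread("pics/top0.png"); s=cv2.imread("pics/side0.png")
def c(im,x,y,w,h,k=4): return cv2.resize(im[y:y+h,x:x+w],None,fx=k,fy=k,interpolation=cv2.INTER_CUBIC)
cv2.imwrite("pics/c1.png",np.hstack([c(t,150,160,90,100),c(t,285,165,95,100)]))
cv2.imwrite("pics/c2.png",np.hstack([c(s,195,225,90,110),c(s,310,180,95,110)]))
E
```

```text
(no output)
```

View pics/c1.png

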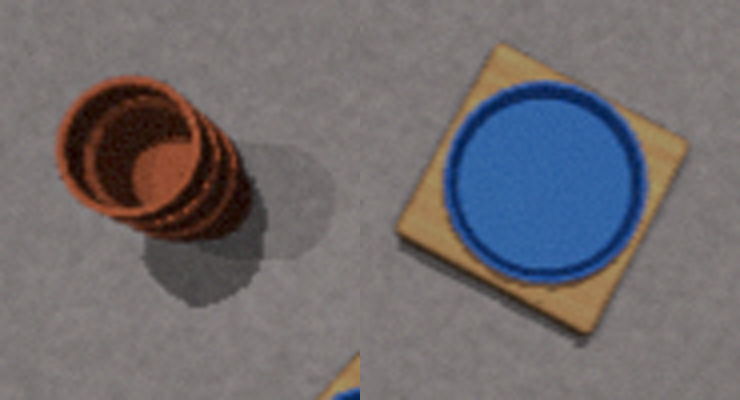

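View pics/c2.png

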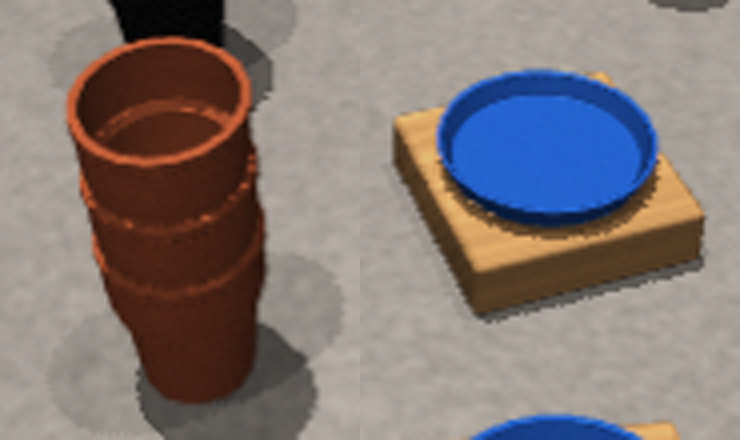

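The crops show the terracotta pot's rim and the target saucer's rim clearly. I'll fit projected circles of the known size and height to the rim extents.

```bash
cat > h.py <<'E'
from bench import *
import cv2,numpy as np
from scipy.optimize import least_squares
def proj(s,P):
    T=np.linalg.inv(s["extrinsics"]); p=np.c_[P,np.ones(len(P))]@T.T
    q=np.c_[p[:,0],-p[:,1],-p[:,2]]
    return cv2.projectPoints(q,np.zeros(3),np.zeros(3),s["intrinsics"],np.array(s["dist"]))[0][:,0]
a=np.linspace(0,2*np.pi,180)
def box(s,c,r):
    u=proj(s,np.c_[c[0]+r*np.cos(a),c[1]+r*np.sin(a),np.full(180,c[2])])
    return np.r_[u.min(0),u.max(0)]
E
python3 - <<'E'
from h import *
S={n:snapshot(n) for n in("top","side")}
cv=lambda b,o:np.array([(b[i]+.5)/4-.5+o[i%2] for i in range(4)])
M={"pot":(30,138,{"top":cv([57,76,200,219],(150,160)),"side":cv([68,38,250,165],(195,225))}),
"saucer":(50,44,{"top":cv([85,81,287,286],(285,165)),"side":cv([77,69,297,213],(310,180))})}
for k,(r,z,m) in M.items():
    for cams in(("top",),("side",),("top","side")):
        f=lambda c:np.concatenate([box(S[n],(*c,z),r)-m[n] for n in cams])
        o=least_squares(f,[500,0]); print(k,cams,o.x.round(1),o.fun.round(1))
    f=lambda c:np.concatenate([box(S[n],c,r)-m[n] for n in m])
    print(k,'free z',least_squares(f,[500,0,z]).x.round(1))
E
```

```text
pot ('top',) [486.7 232.9] [-0.1  0.4  0.1 -0.4]
pot ('side',) [485.7 234. ] [-0.2 -0.1  0.2  0.1]
pot ('top', 'side') [486.3 233.4] [-0.4  0.6 -0.3 -0.1 -0.1 -0.5  0.2 -0.4]
pot free z [486.9 233.3 136.7]
saucer ('top',) [487.6 -25. ] [-0.6  0.1  0.6 -0.1]
saucer ('side',) [487.8 -23.9] [-0.6 -0.1  0.6 -0. ]
saucer ('top', 'side') [487.8 -24.6] [-0.8 -0.1  0.3 -0.2 -0.3 -0.2  0.8 -0.2]
saucer free z [488.2 -25.   42.7]
```

```bash
python3 - <<'E'
from h import *
S={n:snapshot(n) for n in("top",)}
for k,p in{"green":(449,156),"black":(248,119),"terra":(182,196.5)}.items():
    print(k,least_squares(lambda c:proj(S["top"],np.array([[*c,138.]]))[0]-p,[500,0]).x.round(0))
s=sense();print(s["tool_pos"],s["tcp_rot"])
E
```

```text
green [ 576. -224.]
black [629. 131.]
terra [486. 232.]
[ 204.44693135 -563.83376912  230.78531244] [-1.79950433e+02 -4.20685712e-03  1.99268982e+01]
```

```bash
python3 -m creep '{"translation":[[32,-16,0],[32,-16,0],[32,-16,0],[32,-16,0],[32,-16,0],[32,-16,0],[32,-16,0],[32,-16,0],[32,-17,0],[32,-17,0]],"rotation":[[0,0,0],[0,0,0],[0,0,0],[0,0,0],[0,0,0],[0,0,0],[0,0,0],[0,0,0],[0,0,0],[0,0,0]],"claw":[85,85,85,85,85,85,85,85,85,85]}' 40
python3 -m creep '{"translation":[[14,-33,0],[14,-33,0],[14,-33,0],[14,-33,0],[14,-33,0],[14,-33,0],[14,-33,0],[14,-33,0],[14,-33,0],[14,-33,0]],"rotation":[[0,0,0],[0,0,0],[0,0,0],[0,0,0],[0,0,0],[0,0,0],[0,0,0],[0,0,0],[0,0,0],[0,0,0]],"claw":[85,85,85,85,85,85,85,85,85,85]}'
```

```text
time: 1.25
tool_pos: [450.9, -301.5, 231.3]
tcp_rot: [180.0, -0.0, 19.9]
ft_force: [0.3, -0.7, -0.9]
finger_gap: 85.1
time: 2.25
tool_pos: [469.1, 56.7, 231.4]
tcp_rot: [180.0, -0.0, 19.9]
ft_force: [1.1, 0.0, 0.3]
finger_gap: 85.1
```

```bash
python3 -m creep '{"translation":[[13,-27,0],[13,-27,0],[13,-27,0],[13,-27,0],[12,-27,0],[12.4,-25.3,0],[0,0,0],[0,0,0],[0,0,0]],"rotation":[[0,0,0],[0,0,0],[0,0,0],[0,0,0],[0,0,0],[0,0,0],[0,0,0],[0,0,0],[0,0,0]],"claw":[85,85,85,85,85,85,85,85,85]}'
python3 - <<'E'
from h import *
for n in("side","top"):
    cv2.imwrite(f"pics/{n}1.png",snapshot(n)["frame"][:,:,::-1])
E
```

```text
time: 3.15
tool_pos: [486.4, 231.2, 231.2]
tcp_rot: [180.0, 0.0, 19.9]
ft_force: [0.2, -0.6, 0.3]
finger_gap: 84.8
```

View pics/side1.png

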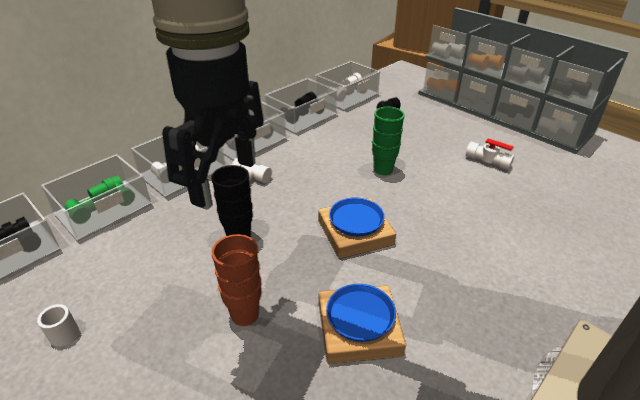

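```bash
python3 -m creep '{"translation":[[0.7,-2.1,30],[0,0,30],[0,0,30],[0,0,25],[0,0,11],[0,0,0],[0,0,0],[0,0,0]],"rotation":[[0,0,0],[0,0,0],[0,0,0],[0,0,0],[0,0,0],[0,0,0],[0,0,0],[0,0,0]],"claw":[85,85,85,85,85,80,74,70]}'
python3 - <<'E'
from h import *
for n,(x,y) in{"side":(160,160),"top":(120,140)}.items():
    f=snapshot(n)["frame"][:,:,::-1]
    cv2.imwrite(f"pics/{n}2.png",cv2.resize(f[y:y+150,x:x+150],None,fx=4,fy=4,interpolation=cv2.INTER_CUBIC))
E
```

```text
time: 4.05
tool_pos: [487.8, 234.5, 107.3]
tcp_rot: [-180.0, -0.2, 19.9]
ft_force: [-0.1, 0.1, 0.4]
finger_gap: 70.4
```

View pics/side2.png

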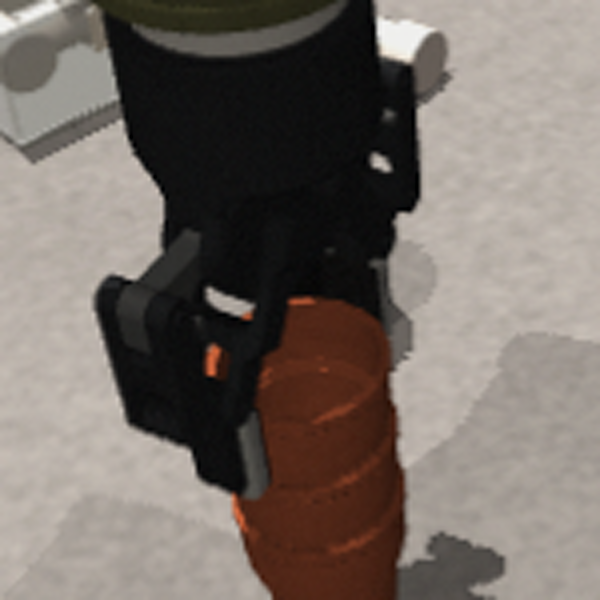

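View pics/top2.png

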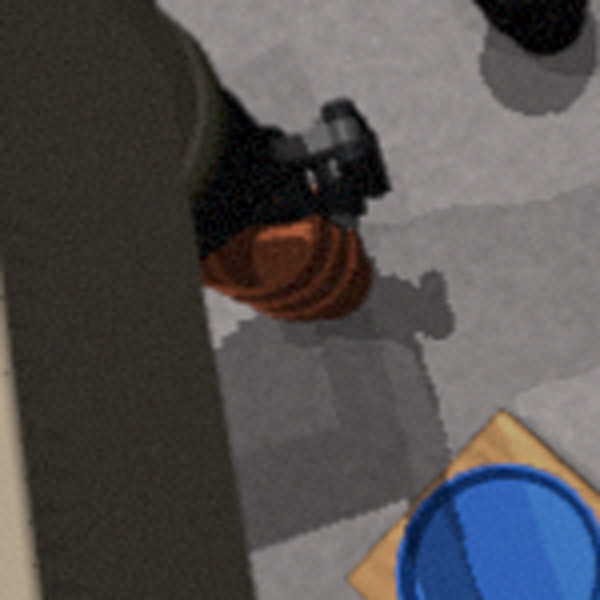

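```bash
python3 - <<'E'
from h import *
s=snapshot("side");st=sense();print(st["tool_pos"],st["ft_force"],st["finger_gap"])
p=st["tool_pos"];X=np.array([.94,.341]);Y=np.array([.341,-.94])
for z in(100,105,110,115,120,125):
    print(z,[((proj(s,np.array([[*(p[:2]-35*Y+k*X),z]]))[0]-[160,160])*4).round() .tolist() for k in(-11,11)], ((proj(s,np.array([[486.3-30*.341,233.4+30*.94,z]]))[0]-[160,160])*4).round())
E
```

```text
[487.30118958 234.53544992 106.70333029] [-0.57868851  0.83054646 -0.15995611] 69.81115745274815
100 [[277.0, 517.0], [221.0, 495.0]] [262. 495.]
105 [[276.0, 506.0], [219.0, 485.0]] [260. 485.]
110 [[274.0, 496.0], [217.0, 475.0]] [258. 475.]
115 [[272.0, 486.0], [215.0, 465.0]] [256. 465.]
120 [[270.0, 475.0], [213.0, 454.0]] [254. 454.]
125 [[268.0, 465.0], [210.0, 444.0]] [252. 444.]
```

The near pad's lower corner, crop (265,490), sits at about z 111. That is above the collar joint at 106, so I'm closing.

```bash
python3 -m creep '{"translation":[[-1.2,0.7,-1],[0,0,0],[0,0,0],[0,0,0],[0,0,0],[0,0,0],[0,0,0],[0,0,0]],"rotation":[[0,0,0],[0,0,0],[0,0,0],[0,0,0],[0,0,0],[0,0,0],[0,0,0],[0,0,0]],"claw":[66,60,54,50,50,50,50,50]}' 45
python3 - <<'E'
from h import *
for n,(x,y) in{"side":(160,160)}.items():
    f=snapshot(n)["frame"][:,:,::-1]
    cv2.imwrite(f"pics/{n}3.png",cv2.resize(f[y:y+150,x:x+150],None,fx=4,fy=4,interpolation=cv2.INTER_CUBIC))
E
```

```text
time: 5.0
tool_pos: [485.9, 233.2, 107.3]
tcp_rot: [180.0, -0.1, 19.9]
ft_force: [-1.9, -0.8, 7.5]
finger_gap: 59.2
```

View pics/side3.png

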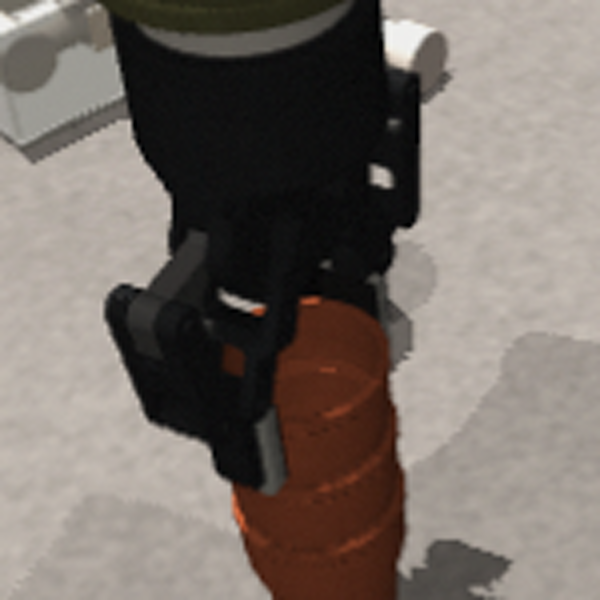

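The gap is 59.2 on the 60 mm collar, and the pad ends above the joint line at crop y≈490. Lifting gently.

```bash
python3 -m creep '{"translation":[[0,0,-3],[0,0,-4],[0,0,-5],[0,0,-5],[0,0,-5],[0,0,-5],[0,0,-5],[0,0,-5],[0,0,-5],[0,0,0]],"rotation":[[0,0,0],[0,0,0],[0,0,0],[0,0,0],[0,0,0],[0,0,0],[0,0,0],[0,0,0],[0,0,0],[0,0,0]],"claw":[50,50,50,50,50,50,50,50,50,50]}'
python3 - <<'E'
from h import *
for n,(x,y) in{"side":(160,160)}.items():
    f=snapshot(n)["frame"][:,:,::-1]
    cv2.imwrite(f"pics/{n}4.png",cv2.resize(f[y-30:y+150,x:x+150],None,fx=3,fy=3,interpolation=cv2.INTER_CUBIC))
E
```

```text
time: 6.05
tool_pos: [486.2, 233.4, 149.5]
tcp_rot: [-180.0, -0.1, 19.9]
ft_force: [0.1, 0.0, 0.2]
finger_gap: 59.1
```

View pics/side4.png

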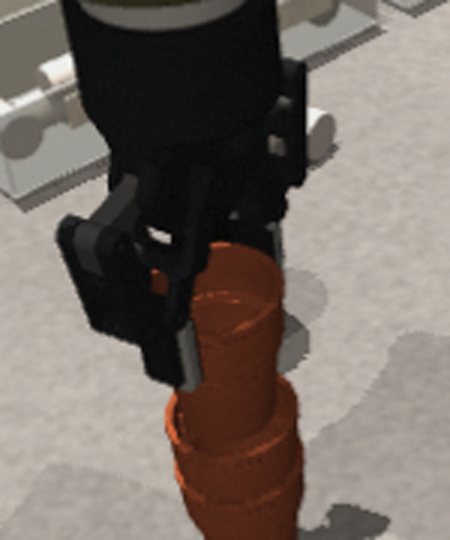

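The pot is free: its body is rising out of the rim at crop (235,410). I'll continue straight up.

```bash
python3 -m creep '{"translation":[[0,0,-6],[0,0,-8],[0,0,-8],[0,0,-8],[0,0,-8],[0,0,-8],[0,0,-8],[0,0,-6],[0,0,0],[0,0,0]],"rotation":[[0,0,0],[0,0,0],[0,0,0],[0,0,0],[0,0,0],[0,0,0],[0,0,0],[0,0,0],[0,0,0],[0,0,0]],"claw":[50,50,50,50,50,50,50,50,50,50]}'
python3 - <<'E'
from h import *
for n in("side",):
    f=snapshot(n)["frame"][:,:,::-1]
    cv2.imwrite(f"pics/{n}5.png",cv2.resize(f[80:320,140:320],None,fx=2.5,fy=2.5,interpolation=cv2.INTER_CUBIC))
E
```

```text
time: 7.1
tool_pos: [485.5, 233.1, 208.3]
tcp_rot: [180.0, -0.0, 19.9]
ft_force: [1.0, 0.2, -0.9]
finger_gap: 59.3
```

View pics/side5.png

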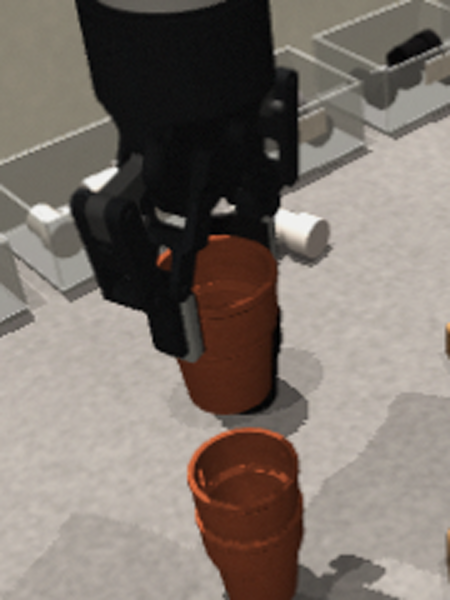

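The pot is held upright and clear: underside at crop (230,405), stack rim at (245,470). Moving over the saucer.

```bash
python3 -m creep '{"translation":[[-5,14,0],[-9,26,0],[-10,28,0],[-10,28,0],[-10,28,0],[-10,28,0],[-10,28,0],[-10,28,0],[-7.6,22,0],[-4,13.1,0]],"rotation":[[0,0,0],[0,0,0],[0,0,0],[0,0,0],[0,0,0],[0,0,0],[0,0,0],[0,0,0],[0,0,0],[0,0,0]],"claw":[50,50,50,50,50,50,50,50,50,50]}'
python3 -m creep '{"translation":[[0,0,0],[0,0,20],[0,0,30],[0,0,30],[0,0,20],[0,0,8],[0,0,0],[0,0,0],[0,0,0]],"rotation":[[0,0,0],[0,0,0],[0,0,0],[0,0,0],[0,0,0],[0,0,0],[0,0,0],[0,0,0],[0,0,0]],"claw":[50,50,50,50,50,50,50,50,50]}'
python3 - <<'E'
from h import *
o=[]
for n,(x,y) in{"side":(280,120),"top":(260,140)}.items():
    f=snapshot(n)["frame"][:,:,::-1]
    o.append(cv2.resize(f[y:y+140,x:x+130],None,fx=3,fy=3,interpolation=cv2.INTER_CUBIC))
cv2.imwrite("pics/b6.png",np.hstack(o))
E
```

```text
time: 8.15
tool_pos: [487.3, -26.8, 207.9]
tcp_rot: [180.0, 0.0, 19.8]
ft_force: [-0.4, 0.9, -0.2]
finger_gap: 59.3
time: 9.05
tool_pos: [489.1, -24.6, 102.0]
tcp_rot: [179.9, -0.1, 19.9]
ft_force: [1.0, 0.6, -0.6]
finger_gap: 59.1
```

View pics/b6.png

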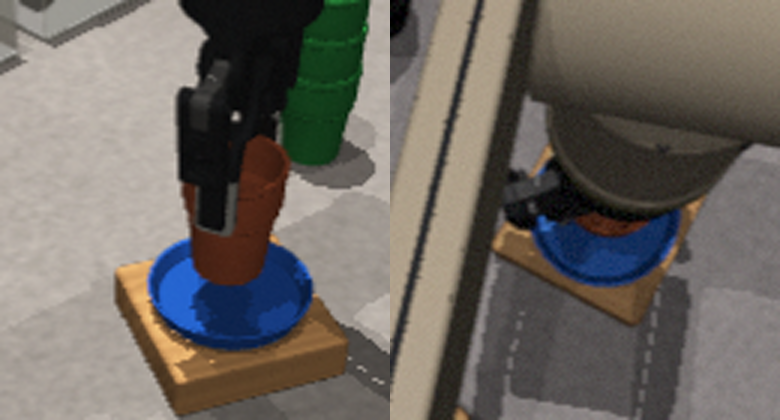

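The pot hangs above the saucer with its bottom edge at side crop (228,285). Before lowering I'll check its underside height against that.

```bash
python3 - <<'E'
from h import *
s=snapshot("side");p=sense()["tool_pos"];print(p)
for z in(50,54,58,62):print(z,((box(s,(p[0],p[1],z),21)-[280,120]*2)*3).round())
E
```

```text
[488.72364378 -24.69991244 101.43886807]
50 [194. 251. 265. 296.]
54 [194. 246. 265. 291.]
58 [194. 240. 266. 285.]
62 [195. 235. 266. 280.]
```

```bash
python3 -m creep '{"translation":[[0,0,6],[0,0,6],[0,0,5],[0,0,3],[0,0,1],[0,0,0],[0,0,0],[0,0,0]],"rotation":[[0,0,0],[0,0,0],[0,0,0],[0,0,0],[0,0,0],[0,0,0],[0,0,0],[0,0,0]],"claw":[50,50,50,50,50,50,50,50]}'
python3 -m creep '{"translation":[[0,0,1],[0,0,1],[0,0,0],[0,0,0]],"rotation":[[0,0,0],[0,0,0],[0,0,0],[0,0,0]],"claw":[50,50,50,50]}'
python3 -m creep '{"translation":[[0,0,1],[0,0,0],[0,0,0]],"rotation":[[0,0,0],[0,0,0],[0,0,0]],"claw":[50,50,50]}'
```

```text
time: 10.0
tool_pos: [488.1, -24.6, 79.6]
tcp_rot: [180.0, -0.0, 19.9]
ft_force: [-0.2, -0.1, -0.5]
finger_gap: 59.5
time: 10.4
tool_pos: [488.1, -24.6, 77.5]
tcp_rot: [180.0, -0.0, 19.9]
ft_force: [0.6, -0.0, -0.7]
finger_gap: 59.2
time: 10.7
tool_pos: [488.4, -24.5, 77.3]
tcp_rot: [180.0, -0.1, 19.9]
ft_force: [-3.5, 1.9, 9.1]
finger_gap: 59.4
```

Contact: 9 N upward at TCP z 77.3, which matches the predicted 34 mm floor. Releasing, then checking.

```bash
python3 -m creep '{"translation":[[0,0,0],[0,0,0],[0,0,0],[0,0,0],[0,0,0],[0,0,0],[0,0,0],[0,0,0],[0,0,0],[0,0,0]],"rotation":[[0,0,0],[0,0,0],[0,0,0],[0,0,0],[0,0,0],[0,0,0],[0,0,0],[0,0,0],[0,0,0],[0,0,0]],"claw":[60,62,65,68,72,76,80,84,85,85]}'
python3 -m creep '{"translation":[[0,0,-8],[0,0,-15],[0,0,-20],[0,0,-25],[0,0,-30],[0,0,-30],[0,0,-20],[0,0,0],[0,0,0],[0,0,0]],"rotation":[[0,0,0],[0,0,0],[0,0,0],[0,0,0],[0,0,0],[0,0,0],[0,0,0],[0,0,0],[0,0,0],[0,0,0]],"claw":[85,85,85,85,85,85,85,85,85,85]}'
python3 - <<'E'
from h import *
o=[]
for n,(x,y) in{"side":(290,90),"top":(260,140)}.items():
    f=snapshot(n)["frame"][:,:,::-1]
    cv2.imwrite(f"pics/{n}7.png",f)
    o.append(cv2.resize(f[y:y+180,x:x+130],None,fx=3,fy=3,interpolation=cv2.INTER_CUBIC))
cv2.imwrite("pics/b7.png",np.hstack(o))
s=snapshot("side")
for c,r in(((487.8,-24.6,34),21),((487.8,-24.6,108),30)):print(((box(s,c,r)-[290,90]*2)*3).round())
E
```

```text
time: 11.7
tool_pos: [487.9, -24.6, 76.3]
tcp_rot: [180.0, -0.0, 19.9]
ft_force: [-0.0, 0.2, -0.7]
finger_gap: 85.2
time: 12.7
tool_pos: [487.2, -24.5, 223.1]
tcp_rot: [-179.9, 0.1, 19.9]
ft_force: [0.2, 0.2, -0.4]
finger_gap: 84.3
[164. 362. 234. 407.]
[153. 254. 259. 317.]
```

View pics/b7.png

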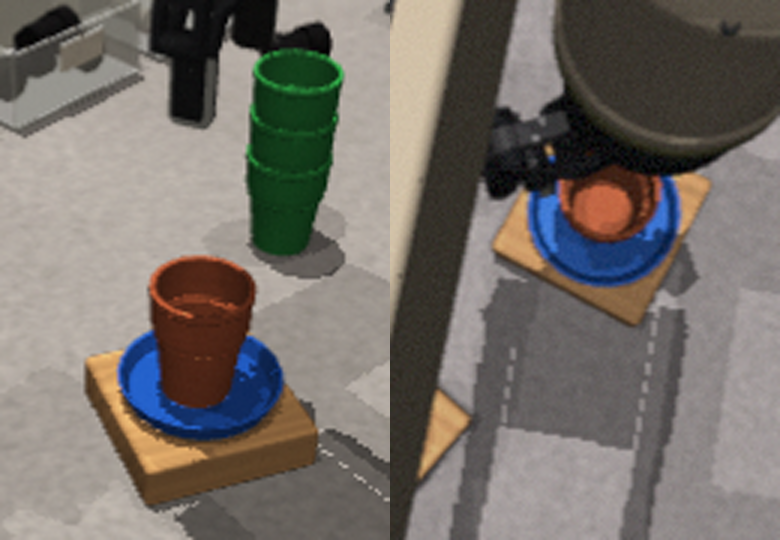

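View pics/side7.png

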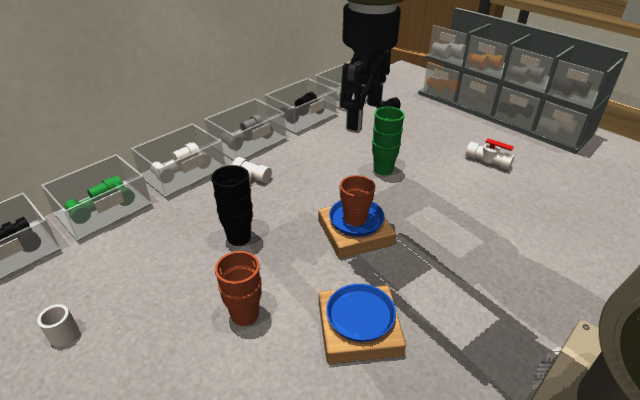

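The pot stands in the right-hand saucer. Its rim in the side crop spans x 149–256 and its bottom is at y 407, against a prediction of 153–259 and 407. That is centred to within about 2–3 mm, upright and on the floor. The green stack is unchanged at side (388,140), and the gripper is clear.

```bash
python3 -c "
from bench import *
print(hand_in())"
```

```text
the job is handed in; nothing more can be done
None
```

The terracotta pot is now standing in the blue saucer farthest to the robot's right, and I handed the job in at about 13 s of the 38 s allowed.

- **Lift:** I gripped the pot's collar above the joint with 45 N. I pulled it straight up about 100 mm and saw in the side picture that it was clear of its stack.
- **Placing:** I lowered it until it touched the saucer floor, with about 9 N upward at the height I had worked out. Then I opened the fingers and backed straight up.
- **Last checks:**
  - The pot looks upright, with its underside on the floor and within about 3 mm of the saucer's centre.
  - The green pot looks unmoved.
  - The gripper is clear of everything, with no contact force beyond sensor noise.

No check failed. The only disagreement was 1–3 mm between the predicted and observed rim position, well inside the 24 mm allowed. `hand_in()` gave no verdict.

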